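Jack a vial up to the label scanner and hold it there

ROBOT

A 6-joint arm with a two-finger parallel gripper is mounted at the origin on the work surface. World frame = base frame: x ahead of the robot, y to its left, z up, the work surface at z = 0. Lengths are in m, angles in degrees, forces in N, time in s.
With the tool pointing down it reaches from about 0.375 to 0.75 m from the base axis. Payload 9 kg.
Tool frame: the origin (TCP) lies where the fingers leave the gripper's body, on its centre line; the fingertips stand 73 mm ahead of it and the grasp point (between the pads) lies 54 mm ahead of it (robot.tip_reach is the distance from the TCP to the fingertips, in m); z points along the fingers, y is the direction in which the jaws open and shut (so a half turn about z gives the same grasp; the last joint's range is limited). The gripper opens to 85 mm and grips with 20 to 120 N. Pads are 22 mm wide; open, the fingers measure 114 mm over their backs; the gripper's body (76 mm by 85 mm) begins 54 mm behind the grasp point. The pads swing forward as they close: fully open they stand 13 mm farther back than shut.
Start: joints at [-77.332, 5.964, 5.575, 89.605, 0, 77.527], TCP at [0.255, -0.543, 0.304] pointing down, gripper open.
Joint ranges: [-171.21, 171.21], [-48.23, 106.86], [-62.78, 66.21], [-105.2, 120.99], [-86.42, 89.51], [-180, 180]. Speed limits (degrees/s): [127.2, 127.2, 147.25, 180, 180, 180].

INTERFACE

Orientations are given as [roll, pitch, yaw] about the fixed x, y, z axes, in that order (R = Rz(yaw) Ry(pitch) Rx(roll)).
In Python, from plant import robot gives the robot as it stands. Calls block until the motion is done:
- robot.move_pose(position, orientation): joint-space move of the TCP to a pose.
- robot.line_to(position, vel=0.15, rotation=None, guard=None): straight line of the TCP; rotation=None keeps the orientation; vel is the mean speed in m/s. With guard (N) it stops when the force on the tool has changed by that much, and returns True; else False.
- robot.goto_joints(angles): joint-space move.
- robot.set_gripper(opening): finger opening in m; the grip force is fixed at half the most; returns when the fingers have stopped.
- robot.pause(seconds).
- robot.ik(position, orientation): joint angles nearest the present ones, or None.
- robot.observe(): the state.
- robot.grab_frame(name): name is "scene" or "side" or "wrist"; returns the picture (400x640x3 uint8, blue, green, red); there is no depth.
- robot.get_calibration(name): a dict with "vertical_fov" (degrees; the focal length in pixels is half the picture's height over the tangent of half this angle, whatever the lens; pixels are square), "cx", "cy" (the principal point, pixels), "k1" (the pictures are not rectified: a ray, as slopes to the right and down, at radius r is drawn at 1 + k1 r^2 times it, then the intrinsics apply), "rvec" (rotation vector, rad) and "tvec" (3), from world to camera coordinates, as OpenCV has them. Camera axes: x right, y down, z forward; pixel columns grow to the right and rows downward; lengths in m; the calibration is good to about 2 mm. A picture is of the moment at which its call begins: read the wrist's pose just before it. get_calibration takes no time and is no camera call; for the wrist camera it gives the pose at the moment of the call.
A pose or a line that the arm cannot do raises robot.IKError and nothing moves.
- robot.job_done(): hands the job in, once; it reports no verdict.
The state is a dict: "time": time; "q": joint angles; "qvel": joint speeds; "joint_torque": joint torques, N m; "tool_pos": TCP position; "tcp_rot": TCP orientation; "ft_force": force on the tool from outside, world axes, zero at the start; "torque": the same for the moment, N m; "gripper_width": finger opening in m.
Only numpy, scipy, OpenCV 4.12 (cv2) and the standard library are available. Lean on these libraries where they do the work, as an engineer would, in place of code of your own. Each camera call takes 0.05 s, during which the arm holds its last target. There are 200 camera calls.

TASK

Turn the vial on the stage so that the middle of its label squarely faces the scanner, and let go of it; then set the hand lift flat on the table with its saddle centred under the stage's marked lift pad, and let go of that too. Give the lift's handle one full settling stroke (all the way down, then all the way back up so that the stage comes down again), then press it fully down a second time and finish while holding it down, so that the stage stays raised on the saddle with the vial still standing in its seat facing the scanner. Leave everything else on the table where it stands.

Things in the scene. Friction and masses are not known exactly. Their poses are not given: they have to be found in the camera images.
- vial_centre (a point): centre (half-way up) of the loose vial: amber glass, body 40 mm diameter up to 64 mm above its foot, narrower neck, aluminium cap 30 mm wide, top at 95 mm; origin 46 mm above the foot; 110 g. x axis: level, from the vial's axis through the middle of the label; z up. It stands inside a 4 mm high rim (inner radius 23.5 mm) on the stage, free to turn
- vial_mark (a point): middle of the vial's white paper label, a 24 mm wide, 44 mm high patch on one side of the body, 20.5 mm out from the vial's axis; a dark ridge on top of the cap runs from the centre to the edge on the same side
- scanner_window (a point): middle of the dark window of the fixed grey scanner block (60 wide, 50 deep, 175 mm tall), 140 mm above the table. y axis: level, from the seat's axis (105 mm away) straight into the window; x axis: from the stage to its two guide rods (88 mm from the seat's axis, bridge on top 155 mm above the table); z up. When turned right, the label looks along this +y
- seat (a point): middle of the vial's seat on top of the stage plate (100 x 100 mm, top 84 mm above the table when down); rises with the stage. Axes as scanner_window
- lift_pad (a point): centre of the underside of the lift pad, a flat steel disc of 24 mm diameter under the stage's ear, 74 mm above the table when down. The ear: a 44 mm wide, 10 mm thick tongue on the stage's side away from the scanner, marked by a raised dark ring (27 mm) on top right above the pad. Pad 100 mm, ear end 126 mm from the seat's axis along -y; table below free from 50 mm out. Axes as scanner_window
- stage (a joint): height of the stage above its rest, m; 0 is down. It slides straight up and down by itself and sinks back under its weight (550 g plus the vial). Full handle travel with the saddle under the pad raises it by 20 mm
- jack_grip (a point): point in the middle of the grip block of the loose hand lift (0.76 kg), 58 mm above the underside of its base. The grip block is 40 mm long (x), 36 mm wide (y), its top 80 mm above the table. The lift's x axis points from the grip block to the saddle, z up. Base plate 275 mm long (from 165 mm behind to 110 mm ahead of the block's centre), 90 mm wide, 12 mm thick
- saddle_top (a point): centre of the top of the lift's round saddle (44 mm diameter), 85 mm ahead of the grip block's centre (+x), 58 mm above the table when down, so 16 mm below the lift pad; it rises 36 mm at full handle travel. Axes as jack_grip
- handle_pad (a point): centre of the upper face of the rubber pad (36 x 40 mm) at the free end of the pump handle; about 148 mm behind the grip block's centre (-x) and 107 mm above the table when up, 160 mm behind and about 45 mm above the table when fully down. The handle is a 12 mm rod hinged 36 mm behind the block's centre, 50 mm above the table
- jack_handle (a joint): pump handle angle, rad: 0 is up, 0.5 is fully down (end stop). It springs back up when released, and the saddle sinks with it; pressing it down takes about 2 N at the pad near the top, rising to about 9 N fully down under the stage
- sanitizer: bystander: clear pump bottle, 66 mm diameter, 205 mm tall; origin at its foot
- pill_box: bystander: flat carton 42 x 75 x 30 mm; origin at its underside
- small_bottle: bystander: small amber bottle, 28 mm diameter, 55 mm tall; origin at its foot
- saline: bystander: white bottle, 60 mm diameter, 130 mm tall; origin at its foot
- gauze_pack: bystander: paper pack 70 x 50 x 18 mm; origin at its underside
Things that resemble listed ones, but are neither listed nor needed, are in the scene too. Leave any red look-alike of the part that bears vial_centre alone.

How it is judged:
By the outcome, as a careful person would: the job done as asked, in the order asked, and still so for the second after the job is handed in, while the arm keeps its last pose, push and grip.
It also fails if it takes over 72 s, if anything falls off the work surface, if the arm or the gripper's body presses on something with over 40 N, if the wrist force passes 120 N, or if a joint passes its speed limit or range.

## Working session

There is one attempt and no reset: what is moved stays moved. The work goes in short steps, each a Python script; the robot and the scene stay as the last script left them, time stands still between calls to the robot, and variables do not carry over. Pictures are saved under pics/ and viewed, on a budget of 10 in all, crops included, one or two more only if the job needs it, and the job is handed in when it is done.

```bash
ls; mkdir -p pics
cat > h.py <<'E'
import numpy as np, cv2
from plant import robot
def cam(n):
    c=robot.get_calibration(n); f=200/np.tan(np.radians(c["vertical_fov"]/2))
    R,_=cv2.Rodrigues(np.array(c["rvec"],float)); return f,c["cx"],c["cy"],c["k1"],R,np.array(c["tvec"],float).ravel()
def px2ray(C,u,v):
    f,cx,cy,k1,R,t=C; d=np.array([(u-cx)/f,(v-cy)/f]); s=d.copy()
    for _ in range(30): s=d/(1+k1*(s@s))
    return -R.T@t, R.T@np.array([s[0],s[1],1])
def onz(C,u,v,z):
    o,d=px2ray(C,u,v); return o+d*(z-o[2])/d[2]
def proj(C,P):
    f,cx,cy,k1,R,t=C; p=R@np.array(P,float)+t; s=p[:2]/p[2]; s=s*(1+k1*(s@s)); return np.array([f*s[0]+cx,f*s[1]+cy])
def tri(obs):
    A=np.zeros((3,3));b=np.zeros(3)
    for C,u,v in obs:
        o,d=px2ray(C,u,v);d/=np.linalg.norm(d);M=np.eye(3)-np.outer(d,d);A+=M;b+=M@o
    return np.linalg.solve(A,b)
E
python3 - <<'E'
from h import *
for n in("scene","side","wrist"):
    cv2.imwrite(f"pics/{n}0.png",robot.grab_frame(n))
    C=cam(n); print(n,C[0],-C[4].T@C[5],C[3])
s=robot.observe();print(s["time"],s["tcp_rot"],s["ft_force"])
E
```

```text
pics
scene 457.68223286577285 [ 1.35357614 -0.9173056   0.99525502] -0.07022706046582808
side 383.6754095105666 [0.25124203 0.71132078 0.95081098] 0.019702114464187133
wrist 277.67002402692714 [ 0.31476976 -0.51391333  0.37376325] -0.008914070629792119
0.15 [-1.79946704e+02 -1.17489314e-02  2.51395999e+01] [-0.46575328 -0.11564382  0.71903075]
```

View pics/scene0.png

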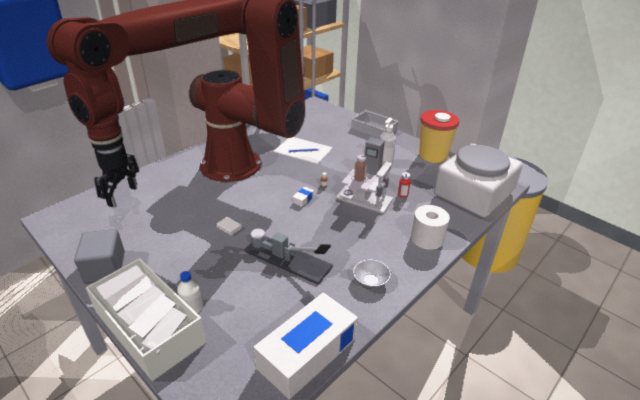

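View pics/side0.png

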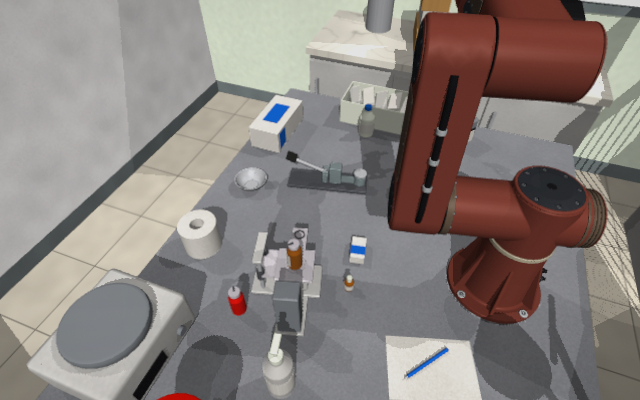

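The scene picture shows the vial on the stage at (360,168), the scanner at (375,150), and the jack at (285,252) with its saddle at (258,236) and handle pad at (323,248). The side picture shows the vial at (294,252), the scanner at (287,300), the jack block at (332,172), the saddle at (361,176) and the pad at (291,157).

Possible mix-ups for the vial: the red bottle at scene (404,187) / side (237,300) is the red look-alike, and the small bottle is at scene (324,180). I choose the amber bottle on the stage and will check it in a crop.

Run:
```python
import cv2,numpy as np
a=cv2.imread("pics/scene0.png");b=cv2.imread("pics/side0.png")
def cr(im,x,y,w=100,h=75):
    o=cv2.resize(im[y:y+h,x:x+w],(400,300),interpolation=cv2.INTER_CUBIC)
    for i in range(0,w,10):
        cv2.line(o,(i*4,0),(i*4,4 if (x+i)%50 else 12),(0,255,0),1)
    for j in range(0,h,10): cv2.line(o,(0,j*4),(4 if (y+j)%50 else 12,j*4),(0,255,0),1)
    return o
cv2.imwrite("pics/c1.png",np.vstack([np.hstack([cr(a,320,145),cr(b,240,220)]),np.hstack([cr(a,240,215),cr(b,280,140)])]))
```

```text
(no output)
```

View pics/c1.png

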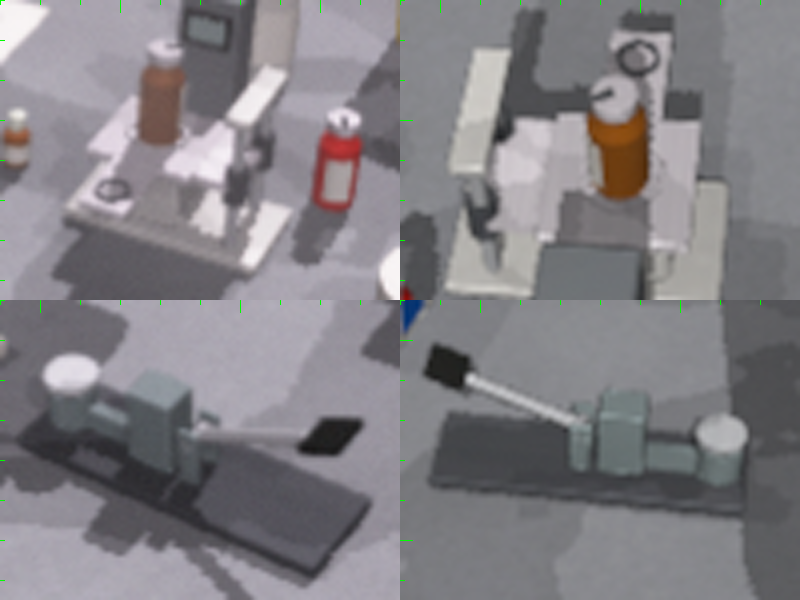

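Run:
```python
from h import *
A=cam("scene");B=cam("side")
for n,a,b,z in [("cap",(361.2,157),(293.3,243.7),.179),("ring",(348,192.5),(299.3,234.2),.085),("saddle",(258,232.3),(360.5,172.5),.058),("hpad",(322.5,249),(291.8,156.7),.107),("baseFarCornerScene",(320,358/1),(0,0),0)]:
    print(n,onz(A,*a,z),onz(B,*b,z),tri([(A,*a),(B,*b)]) if b[0] else '')
# block top corners and base corners
print("base scene",[onz(A,240+x/4,215+y/4,z).round(3)[:2].tolist() for x,y,z in[(20,138,.012),(312,272,.012),(370,200,.012)]])
print("base side",[onz(B,280+x/4,140+y/4,z).round(3)[:2].tolist() for x,y,z in[(30,182,.012),(343,210,.012),(50,113,.012)]])
print("ridge side",onz(B,240+192/4,220+98/4,.179),onz(B,240+212/4,220+92/4,.179))
print("ridge scene",onz(A,320+180/4,145+46/4,.179))
```

```text
cap [0.52167343 0.1885592  0.179     ] [0.51371868 0.19783199 0.179     ] [0.51596944 0.19496884 0.17404105]
ring [0.54570943 0.097697   0.085     ] [0.54302256 0.09841097 0.085     ] [0.54404868 0.09833636 0.08407843]
saddle [ 0.46246426 -0.23914468  0.058     ] [ 0.46000705 -0.24075161  0.058     ] [ 0.46094586 -0.23949736  0.0580181 ]
hpad [ 0.6971793  -0.19262296  0.107     ] [ 0.68694138 -0.18125347  0.107     ] [ 0.69120578 -0.18759231  0.10027933]
baseFarCornerScene [ 0.89297605 -0.40662146  0.        ] [ 3.08256224 -1.02898015  0.        ] 
base scene [[0.454, -0.29], [0.719, -0.232], [0.698, -0.146]]
base side [[0.689, -0.136], [0.425, -0.2], [0.708, -0.224]]
ridge side [0.52504922 0.20476564 0.179     ] [0.5152764  0.19611354 0.179     ]
ridge scene [0.52888343 0.20068634 0.179     ]
```

Run:
```python
from h import *
A=cam("scene");B=cam("side");W=cam("wrist")
print("wrist fwd",W[4][2])
for n,a,b in [("pill",(303,197),(357,250)),("bowl",(371,274),(251,180)),("small",(324,184),(349,285)),("saline",(190,298),(367,125)),("gauze",(229,226),None),("roll",(430,228),(199,236)),("red",(404,190),(237,302))]:
    print(n,onz(A,*a,.02).round(3),onz(B,*b,.02).round(3) if b else '')
D=[180,0,193+0]
def view(tgt,yaw,z):
    c=np.radians(yaw); return [tgt[0]-.067*np.cos(c),tgt[1]-.067*np.sin(c),z]
robot.move_pose(view((.56,-.2),160,.36),[180,0,160]); 
np.save("pics/Wj.npy",np.array(cam("wrist"),dtype=object),allow_pickle=True); i1=robot.grab_frame("wrist")
robot.move_pose(view((.53,.15),165,.38),[180,0,165])
np.save("pics/Wv.npy",np.array(cam("wrist"),dtype=object),allow_pickle=True); i2=robot.grab_frame("wrist")
cv2.imwrite("pics/wj.png",i1);cv2.imwrite("pics/wv.png",i2)
s=robot.observe();print(s["time"],s["q"],s["tool_pos"],s["tcp_rot"])
```

```text
wrist fwd [-0.23774406 -0.11176504 -0.96487633]
pill [0.39  0.033 0.02 ] [0.382 0.046 0.02 ]
bowl [ 0.811 -0.101  0.02 ] [ 0.815 -0.108  0.02 ]
small [0.387 0.148 0.02 ] [0.369 0.167 0.02 ]
saline [ 0.509 -0.531  0.02 ] [ 0.525 -0.563  0.02 ]
gauze [ 0.333 -0.259  0.02 ] 
roll [0.82  0.209 0.02 ] [0.848 0.167 0.02 ]
red [0.627 0.332 0.02 ] [0.631 0.321 0.02 ]
3.375 [ 1.74013793e-01  9.65996799e+00  1.75329129e+01  9.78895359e+01
 -1.52561438e-02  1.52736288e+01] [0.59515487 0.13134673 0.37969807] [-1.79980912e+02 -1.19861081e-02  1.64900385e+02]
```

View pics/wj.png

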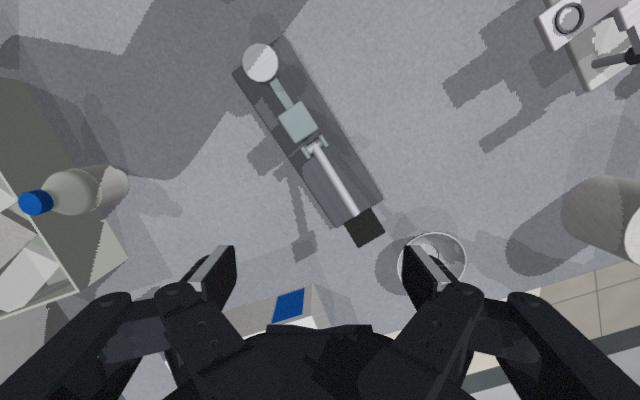

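View pics/wv.png

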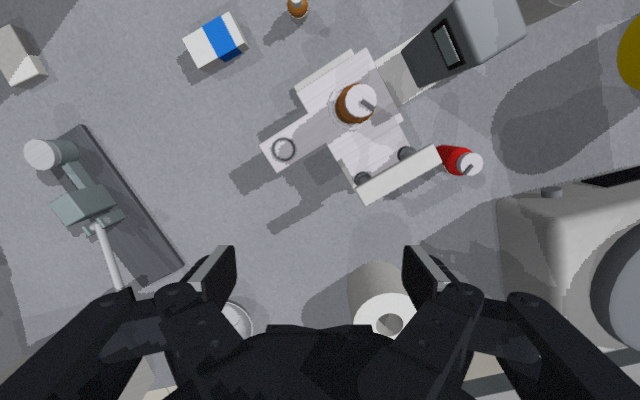

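The jack is in view at (297,122), with its saddle at (261,63) and handle pad at (365,228). The stage shows the ring at (284,149) and the amber vial's cap at (358,103), with the ridge pointing to the lower right. The red look-alike at (463,160) is off the stage. I'll zoom in for precision.

Run:
```python
import cv2,numpy as np
a=cv2.imread("pics/wv.png");b=cv2.imread("pics/wj.png")
def cr(im,x,y,w,h,s):
    o=cv2.resize(im[y:y+h,x:x+w],(int(w*s),int(h*s)),interpolation=cv2.INTER_CUBIC)
    for i in range(0,w,10): cv2.line(o,(int(i*s),0),(int(i*s),4 if (x+i)%50 else 14),(0,255,0),1)
    for j in range(0,h,10): cv2.line(o,(0,int(j*s)),(4 if (y+j)%50 else 14,int(j*s)),(0,255,0),1)
    return o
o=np.zeros((600,800,3),np.uint8)
o[:600,:450]=cr(a,260,60,150,200,3)[:600];o[:600,450:]=cr(b,230,35,140,240,2.5)[:, :350]
cv2.imwrite("pics/c2.png",o)
```

```text
(no output)
```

View pics/c2.png

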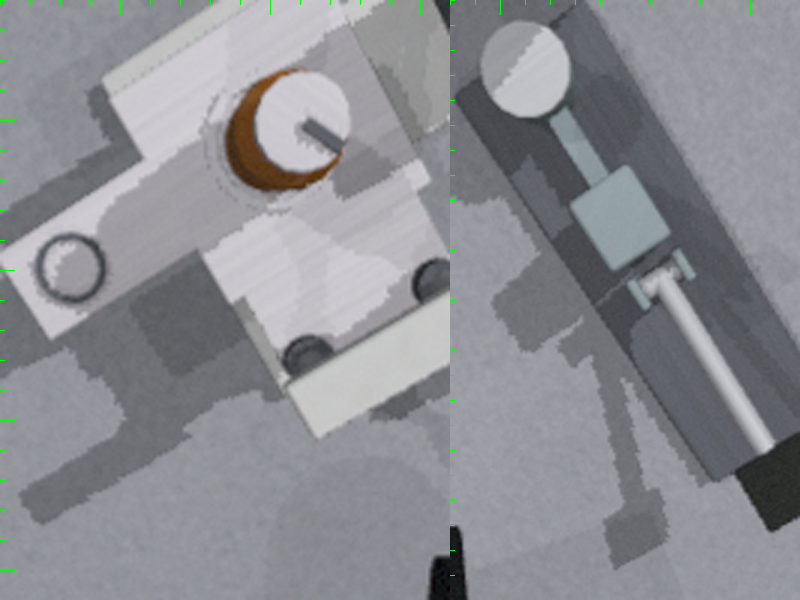

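Run:
```python
from h import *
V=tuple(np.load("pics/Wv.npy",allow_pickle=True));J=tuple(np.load("pics/Wj.npy",allow_pickle=True))
A=cam("scene");B=cam("side")
v=lambda x,y,z:onz(V,260+(x+.5)/3-.5,60+(y+.5)/3-.5,z)[:2]
j=lambda x,y,z:onz(J,230+(x-450+.5)/2.5-.5,35+(y+.5)/2.5-.5,z)[:2]
ang=lambda a,b:np.degrees(np.arctan2(*(b-a)[::-1]))
ring=v(71,267,.085);cap=v(303,121,.179);tip=v(341,150,.181)
print("ring",ring,"cap",cap,"dist",np.linalg.norm(ring-cap),"y ang",ang(ring,cap),"ridge",ang(cap,tip),ang(v(307,125,.181),tip),np.linalg.norm(tip-cap))
print("ear edges ang",ang(v(52,340,.084),v(203,252,.084)),ang(v(0,250,.084),v(140,162,.084)),"plate",ang(v(105,92,.084),v(203,252,.084)))
print("base rim/bridge", ang(v(290,385,.155),v(450,292,.155)),ang(v(318,437,.155),v(450,368,.155)))
print("seat rim",v(272,138,.088))
s=j(526,69,.058);g=j(621.5,220,.080)
print("saddle",s,"grip",g,np.linalg.norm(s-g),"ang",ang(g,s), "base edges",ang(j(712,482,.012),j(455,95,.012)),ang(j(800,320,.012),j(600,10,.012)))
k=[j(571,210,.08),j(625,166,.08),j(670,235,.08),j(620,270,.08)]
print([ang(k[2],k[1]),ang(k[3],k[0]),ang(k[1],k[0])],j(758,482,.105))
```

```text
ring [0.54482388 0.09806621] cap [0.51735299 0.19298081] dist 0.0988100747531443 y ang 106.14189854432088 ridge 38.80308631587839 40.977025284771614 0.014520905051630327
ear edges ang 104.82705026362137 105.7336055372762 plate 17.290148017398455
base rim/bridge 106.23497031479363 104.08020202779126
seat rim [0.51605427 0.19368676]
saddle [ 0.46324044 -0.24140381] grip [ 0.54656788 -0.22177555] 0.08560801168464498 ang -166.74527685413025 base edges -167.42772278223302 -165.3084587820316
[np.float64(-166.11252647114412), np.float64(-160.91063618153387), np.float64(-72.87650637145735)] [ 0.68780054 -0.20163772]
```

Run:
```python
from h import *
x,y=.5172,.1932; y0=167.; y1=y0+105.6-39.7
robot.move_pose([x,y,.29],[180,0,y0])
s=robot.observe();print(s["tool_pos"],s["q"])
g=robot.line_to([x,y,.189],vel=.12,guard=8); print("guard",g)
robot.set_gripper(.03); s=robot.observe();print(s["gripper_width"],s["ft_force"],s["tool_pos"])
robot.line_to([x,y,.189],vel=.03,rotation=[180,0,y1]) if False else robot.move_pose([x,y,.189],[180,0,y1])
robot.pause(.2);s=robot.observe();print(s["gripper_width"],s["tcp_rot"],s["ft_force"],s["time"])
robot.set_gripper(.075)
robot.line_to([x,y,.30],vel=.15)
c=np.radians(165);robot.move_pose([.53-.067*np.cos(c),.15-.067*np.sin(c),.36],[180,0,165])
np.save("pics/Wv2.npy",np.array(cam("wrist"),dtype=object),allow_pickle=True); i=robot.grab_frame("wrist")
cv2.imwrite("pics/wv2.png",i)
cv2.imwrite("pics/c3.png",cv2.resize(i[40:190,250:410],None,fx=5*.8,fy=5*.8,interpolation=cv2.INTER_CUBIC))
print(robot.observe()["time"])
```

```text
[0.51756374 0.19259292 0.2903154 ] [ 6.84474271e+00 -2.56537350e+00 -4.52456083e+00  8.80119452e+01
 -1.55583387e-02  1.98847166e+01]
guard False
0.038225842966558 [-0.62243617 -0.79255677  4.95161132] [0.51748865 0.19318867 0.1896572 ]
0.03808744802038842 [-1.79972329e+02  9.22276936e-02 -1.27172630e+02] [0.33844571 2.72719845 5.05634212] 6.725
9.1167
```

View pics/c3.png

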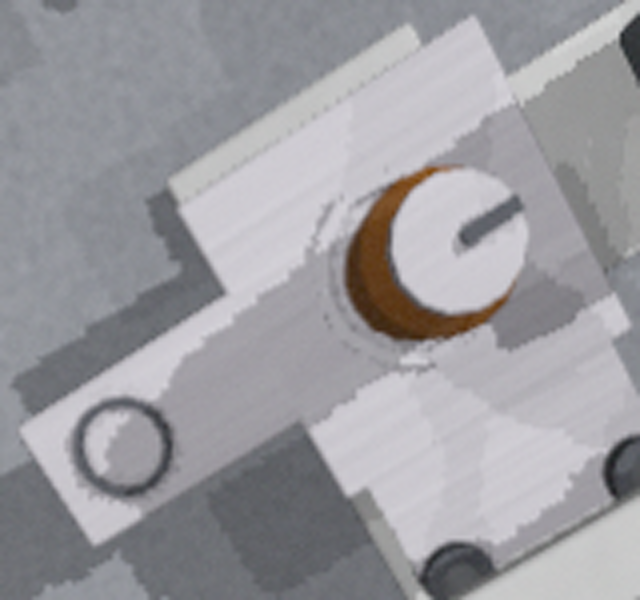

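Run:
```python
from h import *
V=tuple(np.load("pics/Wv2.npy",allow_pickle=True))
v=lambda x,y,z:onz(V,250+(x+.5)/4-.5,40+(y+.5)/4-.5,z)[:2]
ang=lambda a,b:np.degrees(np.arctan2(*(b-a)[::-1]))
ring=v(123,447,.085);cap=v(459,240,.179)
print(ring,cap,np.linalg.norm(cap-ring),ang(ring,cap))
print("ridge",ang(v(466,241,.181),v(522,203,.181)),ang(v(459,240,.179),v(522,203,.181)))
print("edges",ang(v(22,430,.084),v(225,293,.084)),ang(v(97,545,.084),v(305,422,.084)),ang(v(180,207,.084),v(475,17,.084)),ang(v(475,17,.084),v(635,335,.084))+90)
```

```text
[0.54526884 0.09776875] [0.51772794 0.19394131] 0.10003830746124016 105.98010240639027
ridge 108.58503307123638 104.7568322939806
edges 107.70734168469762 105.39220184056184 105.97249555473108 106.35855887752062
```

The ridge now sits at about 106°, matching the stage's y axis at about 106.0°, and the vial is centred in its seat. Next is the jack.

Run:
```python
from h import *
g=np.array([.5463,-.2216]);yw=193.2
robot.move_pose([g[0],g[1],.22],[180,0,yw])
print("guard",robot.line_to([g[0],g[1],.112],vel=.12,guard=8))
robot.set_gripper(.025); s=robot.observe();print(s["gripper_width"],s["ft_force"],s["tool_pos"],s["time"])
robot.line_to([g[0],g[1],.172],vel=.1)
s=robot.observe();print(s["ft_force"],s["torque"])
a=np.radians(106.);yh=np.array([np.cos(a),np.sin(a)]);pad=np.array([.5450,.0980])
w=pad-(.085+.11)*yh
robot.move_pose([*w,.172],[180,0,106.])
robot.line_to([*w,.120],vel=.12)
robot.pause(.2)
np.save("pics/Wp.npy",np.array(cam("wrist"),dtype=object),allow_pickle=True); i=robot.grab_frame("wrist")
cv2.imwrite("pics/wp.png",i)
s=robot.observe();print(s["gripper_width"],s["tool_pos"],s["tcp_rot"],s["ft_force"],s["time"])
```

```text
guard False
0.035636927127504416 [ 1.02344241 -3.36403446  4.89643976] [ 0.54678023 -0.22213817  0.11289779] 12.0333
[-0.66061187  0.58570537 -7.21144083] [-0.04810468  0.14176726 -0.03350957]
0.035582368023223745 [ 0.59927295 -0.08967356  0.12102525] [1.79930007e+02 5.45885412e-02 1.05999369e+02] [ 0.74769674  0.23411704 -6.4468598 ] 15.175
```

View pics/wp.png

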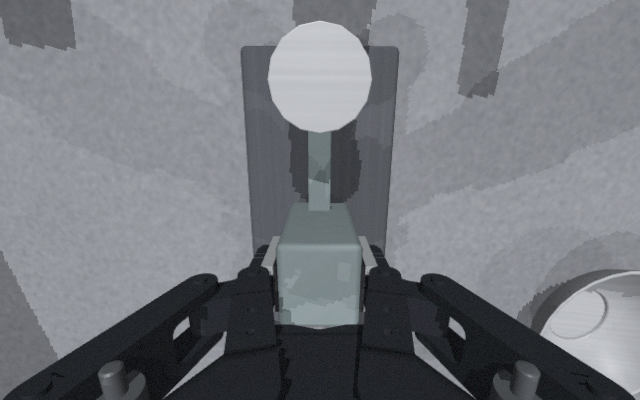

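The saddle is at (320,77), in line with the tool, and the jack is held straight. I'll compute its offset and place it.

Run:
```python
from h import *
W=tuple(np.load("pics/Wp.npy",allow_pickle=True))
L,Rr,T,Bo=[onz(W,u,v,.0662)[:2] for u,v in((268.5,77),(371.5,77),(320,21.5),(320,132.5))]
s0=(T+Bo)/2; s1=(L+Rr)/2; print("diam",np.linalg.norm(L-Rr),np.linalg.norm(T-Bo))
tcp=np.array([.59927,-.08967]);a=np.radians(106.);yh=np.array([np.cos(a),np.sin(a)]);xh=np.array([yh[1],-yh[0]])
sad=np.array([*[(s0@yh)*yh+(s1@xh)*xh]]).ravel(); d=sad-tcp
print("saddle rel tool: fwd",d@yh,"lat",d@xh)
pad=np.array([.5450,.0980]); fwd=np.clip(d@yh,.08,.09)
tgt=pad-fwd*yh-np.clip(d@xh,-.003,.003)*xh
o=robot.observe(); b=np.array(o["tool_pos"])
print("slide",robot.line_to([*tgt,.1195],vel=.07,guard=8))
robot.pause(.3);o=robot.observe();e=np.array(o["tool_pos"])[:2]-tgt;print("err",e,o["ft_force"])
tgt2=tgt-e
print("down",robot.line_to([*tgt2,.108],vel=.03,guard=5))
robot.pause(.1);o=robot.observe();print(o["tool_pos"],np.array(o["tool_pos"])[:2]-tgt,o["tcp_rot"],o["ft_force"],o["time"])
```

```text
diam 0.042978187605423324 0.04296317411016096
saddle rel tool: fwd 0.08638903031658722 lat 0.0006822652142100533
slide False
err [ 3.75552013e-05 -1.33010823e-04] [ 0.69658844  1.39854151 -6.73762921]
down True
[0.56851517 0.0148039  0.11268226] [3.58966426e-04 3.44203358e-05] [1.79947576e+02 2.10934378e-02 1.05994497e+02] [0.59708481 0.18951714 6.35489531] 17.5917
```

Run:
```python
from h import *
a=np.radians(106.);yh=np.array([np.cos(a),np.sin(a)])
o=robot.observe();p=np.array(o["tool_pos"]);
robot.line_to([p[0],p[1],.1135],vel=.02)
robot.set_gripper(.06)
robot.line_to([p[0],p[1],.20],vel=.12)
g=p[:2]; h=g-.10*yh
robot.line_to([*h,.27],vel=.2); robot.set_gripper(0.0)
np.save("pics/Wq.npy",np.array(cam("wrist"),dtype=object),allow_pickle=True); i=robot.grab_frame("wrist");cv2.imwrite("pics/wq.png",i)
s=robot.grab_frame("side");c=robot.grab_frame("scene");cv2.imwrite("pics/side2.png",s);cv2.imwrite("pics/scene2.png",c)
out=np.zeros((600,800,3),np.uint8)
out[:400,:640]=i;out[400:,:267]=cv2.resize(s[170:320,230:430],(267,200));out[400:,267:534]=cv2.resize(c[140:290,280:480],(267,200))
cv2.imwrite("pics/c4.png",out)
o=robot.observe();print(g,o["time"],o["tool_pos"],o["gripper_width"])
```

```text
[0.56851517 0.0148039 ] 20.6083 [ 0.59608352 -0.08133828  0.26999812] 0.00010832824759534612
```

View pics/c4.png

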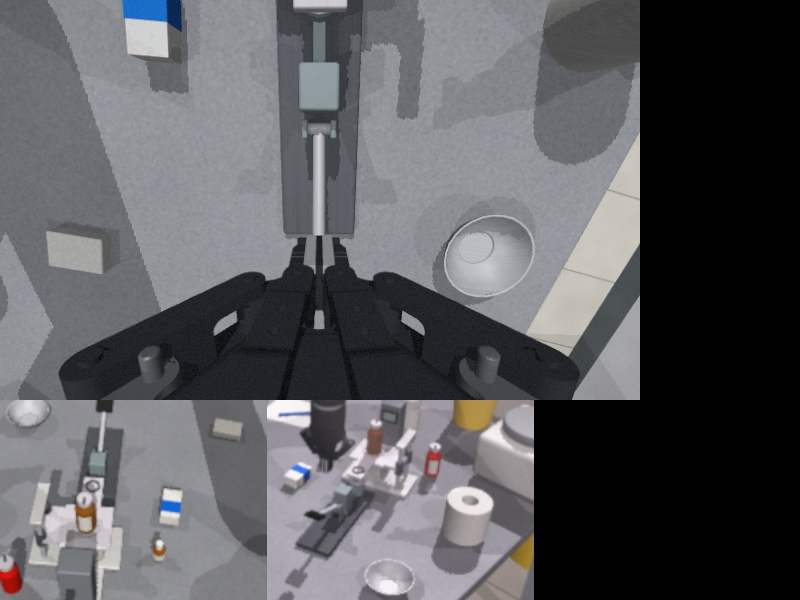

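The jack sits flat along the ear axis and the side crop shows the label facing the scanner. The ring is out of frame, so I'll take one closer look at block against ring before pumping.

Run:
```python
from h import *
a=np.radians(106.);yh=np.array([np.cos(a),np.sin(a)]);g=np.array([.56852,.0148])
robot.line_to([*(g-.01*yh),.29],vel=.2);robot.pause(.1)
np.save("pics/Wr.npy",np.array(cam("wrist"),dtype=object),allow_pickle=True); i=robot.grab_frame("wrist");cv2.imwrite("pics/wr.png",i)
cv2.imwrite("pics/c5.png",cv2.resize(i[0:240,220:420],None,fx=2.5,fy=2.5,interpolation=cv2.INTER_CUBIC))
print(robot.observe()["time"])
```

```text
21.3667
```

View pics/c5.png

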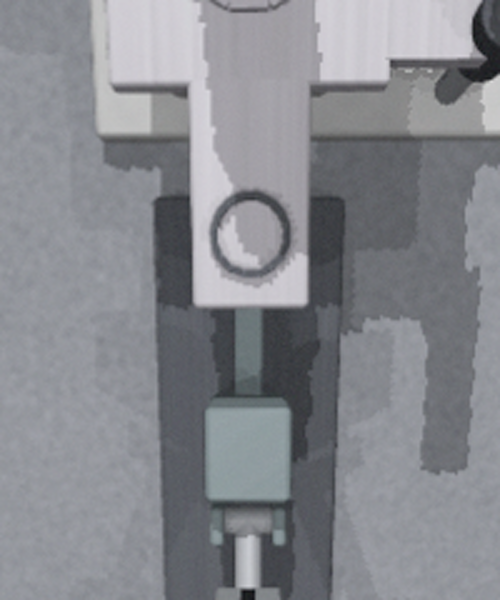

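Run:
```python
from h import *
W=tuple(np.load("pics/Wr.npy",allow_pickle=True))
v=lambda x,y,z:onz(W,220+(x+.5)/2.5-.5,(y+.5)/2.5-.5,z)[:2]
a=np.radians(106.);yh=np.array([np.cos(a),np.sin(a)]);xh=np.array([yh[1],-yh[0]])
r=v(250,233,.085);g=v(248.5,453.5,.08);f=v(249.5,197,.012)
for n,d in(("ring-grip",r-g),("front-ring",f-r),("block len",v(248,406,.08)-v(248,501,.08))):print(n,(d@yh*1e3).round(1),(d@xh*1e3).round(1))
print(r,g)
```

```text
ring-grip 84.0 0.5
front-ring 23.8 -0.2
block len 39.5 -0.0
[0.54486647 0.09858112] [0.56750979 0.01767573]
```

The saddle is within about 1 mm of the pad axis. First stroke.

```bash
cat >> h.py <<'E'
_a=np.radians(106.);YH=np.array([np.cos(_a),np.sin(_a)]);G=np.array([.5680,.0165])
def padtcp(th,dz=0):
    ph=np.arctan2(.057,-.112)+th;r=.1257
    return [*(G+(-.036+r*np.cos(ph))*YH),.050+r*np.sin(ph)+robot.tip_reach+dz]
def press():
    for th in(.12,.25,.38): robot.line_to(padtcp(th),vel=.06)
    f0=robot.observe()["ft_force"]; 
    hit=robot.line_to(padtcp(.5,-.006),vel=.03,guard=14)
    robot.pause(.3);o=robot.observe();print("press",hit,f0,o["ft_force"],o["tool_pos"],"tip z",o["tool_pos"][2]-robot.tip_reach,o["time"])
E
python3 - <<'E'
from h import *
print(robot.tip_reach)
p=padtcp(0,.04);q=robot.observe()["tool_pos"]
robot.line_to([p[0],p[1],q[2]],vel=.2);robot.line_to(p,vel=.15)
print("touch",robot.line_to(padtcp(0,-.004),vel=.05,guard=1.5),robot.observe()["tool_pos"][2]-robot.tip_reach)
press()
s=robot.grab_frame("side");cv2.imwrite("pics/side3.png",s)
s0=cv2.imread("pics/side2.png")
cv2.imwrite("pics/c6.png",cv2.resize(np.hstack([s0[170:320,230:330],s[170:320,230:330]]),None,fx=4,fy=4,interpolation=cv2.INTER_CUBIC))
E
```

```text
0.0726
touch True 0.10434810414135998
press True [-0.09008322  3.33649457  7.69692041] [-4.49269512  1.93331481 14.01986934] [ 0.61291812 -0.13871085  0.1180166 ] tip z 0.04541659631692879 25.7167
```

View pics/c6.png

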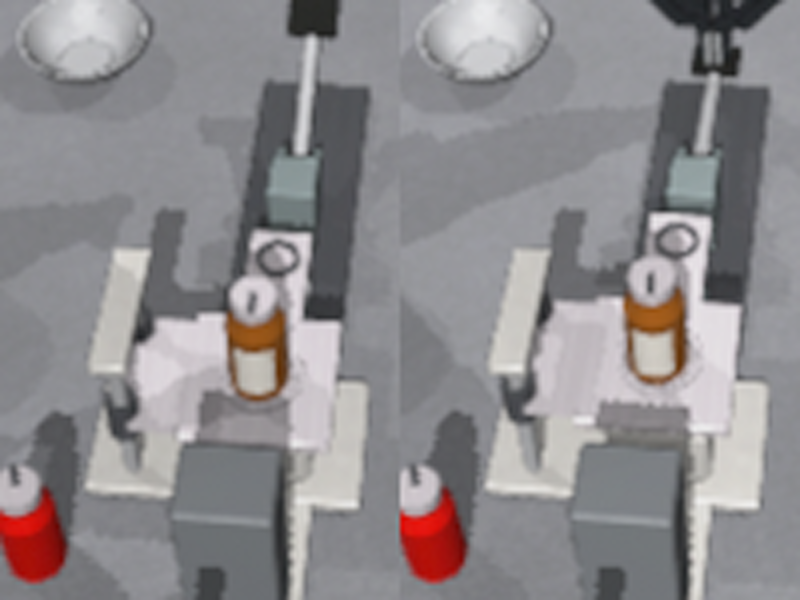

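The stage is up on the saddle, the vial is upright, and the label faces the scanner. I'll confirm that the end stop was reached by checking stiffness on a small extra press and the predicted ring shift.

Run:
```python
from h import *
B=cam("side");r=[.5449,.0983,.085]
print("pred ring shift px for 18,20mm x4:",4*(proj(B,[.5449,.0983,.103])-proj(B,r)),4*(proj(B,[.5449,.0983,.105])-proj(B,r)))
a=cv2.imread("pics/side2.png",0);b=cv2.imread("pics/side3.png",0)
t=a[227:243,292:309];m=cv2.matchTemplate(cv2.resize(b[212:250,282:318],None,fx=8,fy=8,interpolation=2),cv2.resize(t,None,fx=8,fy=8,interpolation=2),5)
_,mx,_,l=cv2.minMaxLoc(m);print("meas x4",4*(l[0]/8+282-292),4*(l[1]/8+212-227),mx)
o=robot.observe();p=np.array(o["tool_pos"]);print(o["ft_force"],p[2])
robot.line_to([p[0],p[1],p[2]-.003],vel=.02,guard=12);robot.pause(.2)
o=robot.observe();print(o["ft_force"],o["tool_pos"][2],o["time"])
```

```text
pred ring shift px for 18,20mm x4: [ -0.96168299 -15.79664967] [ -1.07000205 -17.57551837]
meas x4 -1.0 -18.0 0.9472737312316895
[-4.49842263  2.33548629 13.94889526] 0.11800551343980682
[-8.69546502  4.63828253 21.68784336] 0.11730478331032307 26.2167
```

Run:
```python
from h import *
for th in(.38,.25,.12): robot.line_to(padtcp(th),vel=.06)
robot.line_to(padtcp(0,.03),vel=.08);robot.pause(.3)
o=robot.observe();print("free",o["ft_force"])
p=o["tool_pos"];robot.line_to([p[0],p[1],.29],vel=.25)
g=np.array([.56852,.0148]);robot.line_to([*(g-.01*YH),.29],vel=.2);robot.pause(.4)
W=cam("wrist");W0=tuple(np.load("pics/Wr.npy",allow_pickle=True))
i=robot.grab_frame("wrist");cv2.imwrite("pics/wr2.png",i);a=cv2.imread("pics/wr.png")
print("cam shift px",proj(W,[.568,.0165,.08])-proj(W0,[.568,.0165,.08]))
def sh(x0,x1,y0,y1,m=8):
    t=cv2.resize(a[y0:y1,x0:x1],None,fx=8,fy=8,interpolation=2);s=cv2.resize(i[max(y0-m,0):y1+m,x0-m:x1+m],None,fx=8,fy=8,interpolation=2)
    _,v,_,l=cv2.minMaxLoc(cv2.matchTemplate(s,t,5));return l[0]/8-m,l[1]/8-(y0-max(y0-m,0)),v
print("block",sh(298,342,155,222));print("ring",sh(300,340,72,116));print("base front",sh(275,300,70,110),sh(344,366,70,110))
cv2.imwrite("pics/side4.png",robot.grab_frame("side"));print(o["time"])
```

```text
free [ 0.21741121 -0.29580938  0.0859566 ]
cam shift px [-0.01573537  0.87013955]
block (0.0, 0.875, 0.9971559643745422)
ring (0.0, 1.25, 0.9930137395858765)
base front (0.125, 1.0, 0.9965592622756958) (0.0, 1.0, 0.9874960780143738)
28.5333
```

The jack hasn't moved and the stage is down again. Second press, then hold.

Run:
```python
from h import *
p=padtcp(0,.04);robot.line_to([p[0],p[1],.29],vel=.2);robot.line_to(p,vel=.15)
print("touch",robot.line_to(padtcp(0,-.004),vel=.05,guard=1.5))
press()
o=robot.observe();p=np.array(o["tool_pos"])
robot.line_to([p[0],p[1],p[2]-.002],vel=.02,guard=5);robot.pause(.5)
o=robot.observe();print(o["ft_force"],o["tool_pos"],o["time"])
s=robot.grab_frame("side");cv2.imwrite("pics/side5.png",s)
b=cv2.imread("pics/side3.png");a=cv2.imread("pics/side2.png");d4=cv2.imread("pics/side4.png")
print("diff raised vs raised1 / down vs down0 / raised vs down",[np.abs(x[200:300,270:330].astype(int)-y[200:300,270:330]).mean().round(2) for x,y in((s,b),(d4,a),(s,d4))])
cv2.imwrite("pics/c7.png",cv2.resize(s[140:330,200:390],None,fx=3,fy=3,interpolation=cv2.INTER_CUBIC))
```

```text
touch True
press True [-0.59598809  4.05862468  7.99583215] [-5.12563402  2.04734052 14.04826545] [ 0.61289163 -0.1386836   0.11802049] tip z 0.04542048554489861 34.7
[-7.06328132  5.10975459 18.05761167] [ 0.61295794 -0.13874948  0.11768184] 35.45
diff raised vs raised1 / down vs down0 / raised vs down [np.float64(0.61), np.float64(5.11), np.float64(21.7)]
```

View pics/c7.png

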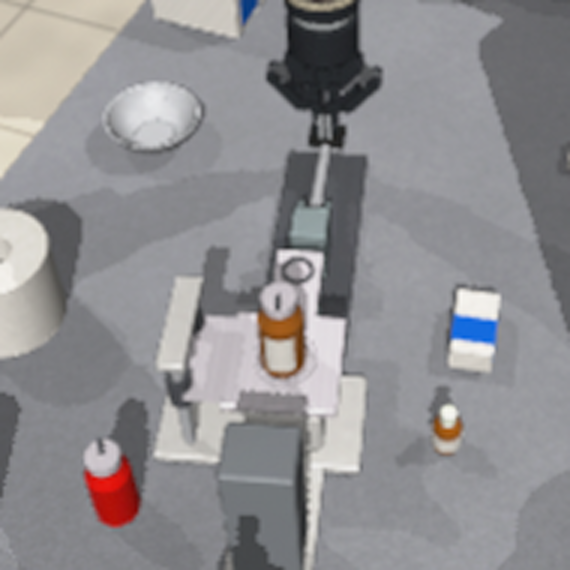

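```bash
python3 -c "
from h import *
robot.job_done()"
```

```text
the job is handed in; nothing more can be done
```

The job is handed in at about 35.5 s of robot time, with the arm still holding the handle down at about 18 N.

- **Vial:** I gripped it by the body, turned it about 66° and released it. The cap ridge then read 105–108.5°, against a stage y axis of about 106°. In the last picture it stands in its seat with the label towards the scanner.
- **Lift:** I set it flat on the table and let go. The saddle is within about 1 mm of the pad axis, worked out from the grip block and base front against the ring, because the ear hides the saddle itself. Pictures from before and after the first stroke show it did not move.
- **Strokes:** The first went fully down and then fully back up. The stage rose about 20 mm (18.0 px enlarged, against 17.6 predicted for full travel) and came down again. On the second press the last picture matches the first raised one, and the force rises sharply as it should at the end stop.

**Disagreements:**
- The sideways force on the tool reached about 10 N in the first press and 8.7 N in the second. The first press did not shift the lift. After the second I checked only the side picture, which showed no change.
- The stage-down side picture differed a little from the one before the first stroke. I put that down to the arm's shadow, since the ring had moved no more than about half a pixel in the wrist view.

The bystanders and the red look-alike were not touched. Those in the final picture look undisturbed, but I didn't check the sanitizer, saline and gauze pack at the end.

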